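# Hold the press bracket level over its base

### The arm

A 7-joint arm with a two-finger parallel gripper is mounted at the origin on the work surface. World frame = base frame: x ahead of the robot, y to its left, z up, the work surface at z = 0. Lengths are in mm, angles in degrees, forces in N, time in s.
With the tool pointing down it reaches from about 425 to 925 mm from the base axis. Payload 6.8 kg.
Tool frame: the origin (TCP) lies at the very end of the fingers, on their centre line; the grasp point (between the pads) lies 19 mm behind it; z points along the fingers, y is the direction in which the jaws open and shut (so a half turn about z gives the same grasp; the last joint's range is limited). The gripper opens to 88 mm and grips with 3 to 60 N. Pads are 20 mm wide; open, the fingers measure 115 mm over their backs; the gripper's body (75 mm by 178 mm) begins 61 mm behind the grasp point.
Start: joints at [59.525, 27.33, 1.283, 89.118, -0.659, 63.558, -4.761], TCP at [277.589, -615.298, 222.664] pointing down, gripper open.
Joint ranges: [-169.35, 169.35], [-19.33, 120.38], [-80.79, 83.38], [13.8, 139.57], [-78.32, 258.32], [9.67, 109.79], [-169.56, 169.56]. Speed limits (degrees/s): [136.94, 136.94, 180, 180, 180, 180, 180].

### API

Orientations are given as [roll, pitch, yaw] about the fixed x, y, z axes, in that order (R = Rz(yaw) Ry(pitch) Rx(roll)).
In Python, from station import bot gives the robot as it stands.
- The arm moves only by the shell command python3 -m inch 'ROWS' [FORCE]. ROWS is text: rows parted by semicolons, each of 7 numbers parted by spaces: the finger opening in mm, from 0 to 87.8, then the shift along the world's x, y, z in mm, then the turn, a rotation vector about the world's x, y, z in degrees. In form: hand x y z ax ay az; .... A call has 1 to 12 rows; each row is the pose to reach, as a shift and turn from the pose measured when the call began; what a row does not reach only later rows make up. A row lasts 1/10 s, in which the tool goes at most 50 mm and 8.59 degrees, less where a joint would pass 70% of its speed; a pose out of reach is approached as far as the arm can. A call with a gripper value outside its range is refused whole. The fingers move at their own pace and stop on an object; FORCE is the grip in N (left out, the last holds). Time passes only in rows, so rows that repeat a pose let the fingers close. It gives the time, the measured TCP pose, the force and the opening at its end, in the units of the state.
- bot.state(): the state, without advancing time (a new reading comes with each control period).
- bot.capture(name): name is "side" or "top" or "wrist"; returns the picture (384x512x3 uint8, red, green, blue); there is no depth.
- bot.camera_info(name): a dict with "fov_y" (degrees; the focal length in pixels is half the picture's height over the tangent of half this angle, whatever the lens; pixels are square), "cx", "cy" (the principal point, pixels), "k1" (the pictures are not rectified: a ray, as slopes to the right and down, at radius r is drawn at 1 + k1 r^2 times it, then the intrinsics apply), "pose" (4x4, takes a point from camera to world coordinates). Camera axes: x right, y down, z forward; pixel columns grow to the right and rows downward; lengths in mm; the calibration is good to about 2 mm. A picture is of the moment at which its call begins: read the wrist's pose just before it. camera_info takes no time and is no camera call; for the wrist camera it gives the pose at the moment of the call.
- bot.close_job(): hands the job in, once; it reports no verdict.
The state is a dict: "t": time; "qpos": joint angles; "joint_vel": joint speeds; "joint_efforts": joint torques, N m; "position": TCP position; "eef_rot": TCP orientation; "wrist_force": force on the tool from outside, world axes, zero at the start; "ft_torque": the same for the moment, N m; "grip_width": finger opening in mm.
Only numpy, scipy, OpenCV 4.12 (cv2) and the standard library are available. Lean on these libraries where they do the work, as an engineer would, in place of code of your own. Each camera call takes 0.05 s, during which the arm holds its last target.

### The job

Lift the press bracket (the aluminium bar with the heavy green block at one end) off the table with the gripper at its balance point, and carry it roughly level to the blue press base without touching the base with it. Hold it level and still, squarely over the base, with the green block straight above the saddle and the foot straight above the cup, both about four centimetres above the seats they belong in, so that the bolts can be readied. Finish while still holding it there: do not set it down or let go, and leave the other things on the table where they are.

Things in the scene. Friction and masses are not known exactly. Their poses are not given: they have to be found in the camera images.
- bracket: Loose press bracket, 294 mm long, 0.45 to 0.75 kg. Origin at its underside below its balance point; x along the bar to the block, z up. Aluminium bar 250 x 16 wide x 20 mm high, underside 19 mm above the table. At one end a heavy green block, 44 along x 50 wide x 40 mm high, on the table; under the other a dark foot, 18 mm across, 19 mm long, centred 10 mm from the bar's end.
- bracket_balance (a point): Balance point, half-way up the bar (29 mm above the bracket's underside): 39 mm along the bar from the block's inner face, 61 mm from the block's centre, 201 mm from the foot's centre. Axes as the bracket's. The middle of the jaws belongs within 20 mm of it along the bar.
- bracket_block (a point): Centre of the green block's underside. Axes as the bracket's.
- bracket_foot (a point): Centre of the foot's underside, level with the block's underside. Axes as the bracket's.
- press_base: The fixed press base, a blue plate 345 x 100 x 12 mm on the table with a bright steel saddle near one end and a bright round steel cup near the other; origin on the table straight below where the balance point of a seated bracket lies; x along the plate from cup to saddle, z up. Nothing on it stands higher than 45 mm.
- base_saddle (a point): Centre of the saddle's seat, 30 mm above the table, 61 mm from the base's origin in x; the seat is 60 mm long between two cheeks 58 mm apart that rise 15 mm above it. The green block belongs here.
- base_cup (a point): Centre of the cup's inner floor, 30 mm above the table, 201 mm from the base's origin in -x; the cup is 42 mm across, 30 mm inside, its rim 15 mm above its floor. The foot belongs here.
- tub: Empty white plastic tub, 130 x 210 x 60 mm, beyond the work; bystander; origin at its underside.
- tape_roll: Roll of paper tape lying flat, 96 mm across, 24 mm high; bystander; origin at its underside.
- ink_jar: Black jar with paper label, 64 mm across, 75 mm high; bystander; origin at its underside.
- paint_jar: Green jar with white cap, 64 mm across, 75 mm high; bystander; origin at its underside.
- squeegee: Wooden squeegee lying flat, 280 mm long, 24 mm high; bystander; origin at its underside.
- brush: Round paint brush with wooden handle, 230 mm long, lying on the table; bystander; origin at its underside.
- scraper: Spatula lying on the table; bystander; origin at its underside.

How it is judged (in metres and radians):
On the way:
1. the press bracket is lifted off the table in the gripper, near level, gripped within 20 mm of its balance point (height (world z) of bracket_balance above 0.07 m and angle between bracket's own z axis and vertical below 0.2 rad and contact force between bracket and the fingers above 2 N and x of the grasp point in the frame of bracket_balance between -0.02 and 0.02 m), for 0.2 s.
At the end, for the whole second after the job is handed in: The bracket is held still in the gripper within 20 mm of its balance point, level within 5 degrees, its block and foot within 12 mm sideways of straight above the saddle and the cup and 20 to 60 mm above their seats, touching nothing but the fingers (contact force between bracket and the fingers above 2 N and x of the grasp point in the frame of bracket_balance between -0.02 and 0.02 m and angle between bracket's own z axis and vertical below 0.09 rad and horizontal distance between bracket_block and base_saddle below 0.012 m and horizontal distance between bracket_foot and base_cup below 0.012 m and z of bracket_block in the frame of base_saddle between 0.02 and 0.06 m and z of bracket_foot in the frame of base_cup between 0.02 and 0.06 m and contact force between bracket and press_base below 0.1 N and linear speed of bracket below 0.02 m/s and angular speed of bracket below 0.1 rad/s); the arm keeps its last pose, push and grip.
It fails at once if the press bracket knocks against the base (contact force between bracket and press_base above 2 N).
It fails at once if the press bracket tips more than 20 degrees (angle between bracket's own z axis and vertical above 0.35 rad).
It fails at once if a bystander is moved more than 30 mm (distance of any of tub, tape_roll, ink_jar, paint_jar, squeegee, brush, scraper from where it was at the start of the episode above 0.03 m).
It also fails if it takes over 43 s, if anything falls off the work surface, if the arm or the gripper's body presses on something with over 40 N, if the wrist force passes 120 N, or if a joint passes its speed limit or range.

## Working session

There is one attempt and no reset: what is moved stays moved. The work goes in short steps, Python scripts to look and compute and a shell command to move; the robot and the scene stay as the last step left them, time stands still between calls to the robot, and variables do not carry over. Pictures are saved under pics/ and viewed, and the job is handed in when it is done.

```bash
mkdir -p pics; ls; python3 - <<'E'
from station import bot
import cv2
s=bot.state();print(s)
for n in("side","top","wrist"):
    i=bot.camera_info(n);print(n,i)
    cv2.imwrite(f"pics/{n}0.png",bot.capture(n)[:,:,::-1])
E
```

```text
pics
{'t': 0.0, 'qpos': array([59.5242977 , 27.37475394,  1.28182686, 89.17632956, -0.65953677,
       63.56008215, -4.76243604]), 'joint_vel': array([-0.08417625, -0.01599835, -0.04933609,  0.00927985, -0.07908668,
       -0.01392149,  0.02917282]), 'joint_efforts': array([-1.23522219e-03, -5.82860863e+01,  1.53349500e+00, -2.72611517e+01,
       -5.44999237e-02,  1.69901701e-02,  1.74951356e-04]), 'position': array([ 277.30272121, -614.74991077,  221.70916884]), 'eef_rot': array([-1.79896507e+02,  7.96127834e-03,  2.42802040e+01]), 'wrist_force': array([0.16210536, 0.38211186, 0.46971834]), 'ft_torque': array([-0.02359249,  0.00779196, -0.02827951]), 'grip_width': 87.75523424888188}
side {'fov_y': 52.761451085631954, 'cx': 260.690496193025, 'cy': 194.72439402736526, 'k1': 0.008025227278821, 'pose': array([[-8.81715462e-01, -3.64348958e-01,  2.99712664e-01,
         1.49168583e+02],
       [-4.71446770e-01,  6.56522005e-01, -5.88826630e-01,
         8.25199230e+02],
       [ 1.77704098e-02, -6.60476112e-01, -7.50636742e-01,
         1.07705059e+03],
       [ 0.00000000e+00,  0.00000
[... 282 characters left out ...]
, -8.20610915e-02,  1.04269403e-02,
         1.62135487e+01],
       [ 7.38161840e-03, -2.13766927e-01, -9.76856803e-01,
         1.27561356e+03],
       [ 0.00000000e+00,  0.00000000e+00,  0.00000000e+00,
         1.00000000e+00]])}
wrist {'fov_y': 63.861573946833374, 'cx': 251.55689449181946, 'cy': 188.95795799191853, 'k1': -0.060306634665874555, 'pose': array([[ 4.12002361e-01, -8.70619921e-01, -2.68840117e-01,
         3.52378301e+02],
       [-9.11179821e-01, -3.94411743e-01, -1.19124767e-01,
        -5.81321745e+02],
       [-2.32130389e-03,  2.94041376e-01, -9.55789873e-01,
         3.82866064e+02],
       [ 0.00000000e+00,  0.00000000e+00,  0.00000000e+00,
         1.00000000e+00]])}
```

View pics/side0.png

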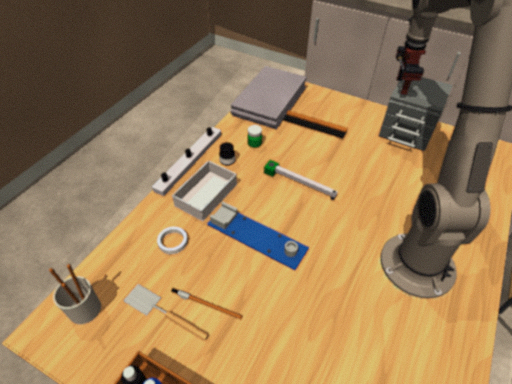

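View pics/top0.png

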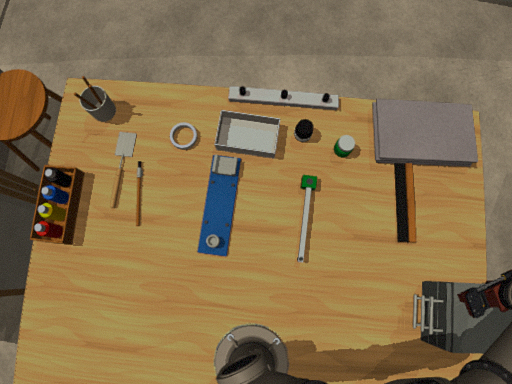

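View pics/wrist0.png

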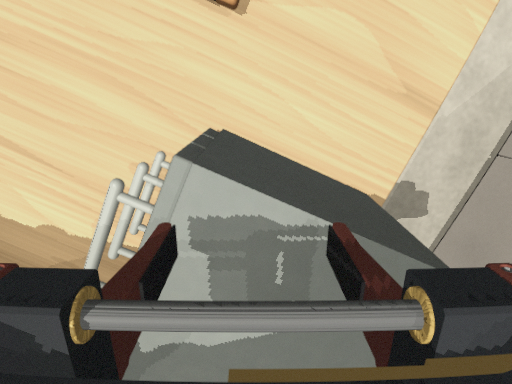

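The top view shows the bracket with its block at about (309,183) and its foot end at (301,258). The saddle is at (227,166) and the cup at (212,241). I'll zoom in to get more accurate pixels.

```bash
cat > h.py <<'E'
import numpy as np,cv2
from station import bot
def cam(n):
    i=bot.camera_info(n);f=192/np.tan(np.radians(i['fov_y']/2))
    return i,f
def ray(n,uv,ci=None):
    i=ci or bot.camera_info(n);f=192/np.tan(np.radians(i['fov_y']/2))
    d=np.array([(uv[0]-i['cx'])/f,(uv[1]-i['cy'])/f]);p=d.copy()
    for _ in range(20):p=d/(1+i['k1']*(p@p))
    P=np.array(i['pose']);return P[:3,3],P[:3,:3]@np.array([p[0],p[1],1])
def at(n,uv,z,ci=None):
    o,r=ray(n,uv,ci);return o+r*(z-o[2])/r[2]
def proj(n,X,ci=None):
    i=ci or bot.camera_info(n);f=192/np.tan(np.radians(i['fov_y']/2))
    P=np.array(i['pose']);c=P[:3,:3].T@(np.array(X,float)-P[:3,3]);p=c[:2]/c[2]
    p=p*(1+i['k1']*(p@p));return np.array([p[0]*f+i['cx'],p[1]*f+i['cy']])
def crop(img,x0,y0,w,h,s,name):
    c=cv2.resize(img[y0:y0+h,x0:x0+w],None,fx=s,fy=s,interpolation=cv2.INTER_CUBIC)
    for k in range(0,w,10):
        cv2.line(c,(k*s,0),(k*s,6 if k%50 else 12),(0,0,255),1)
        if k%20==0: cv2.putText(c,str(x0+k),(k*s,20),0,.35,(0,0,0),1)
    for k in range(0,h,10):
        cv2.line(c,(0,k*s),(6,k*s),(0,0,255),1)
        if k%20==0: cv2.putText(c,str(y0+k),(8,k*s+4),0,.35,(0,0,0),1)
    cv2.imwrite(name,c)
E
python3 - <<'E'
from h import *
t=cv2.imread('pics/top0.png');s=cv2.imread('pics/side0.png')
crop(t,190,145,140,118,5,'pics/tz.png')
crop(s,200,150,145,118,5,'pics/sz.png')
E
```

```text
(no output)
```

View pics/tz.png

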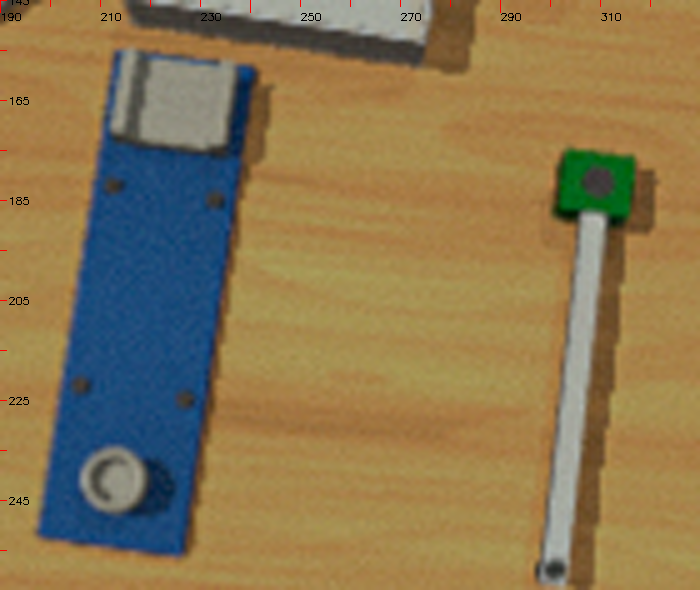

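View pics/sz.png

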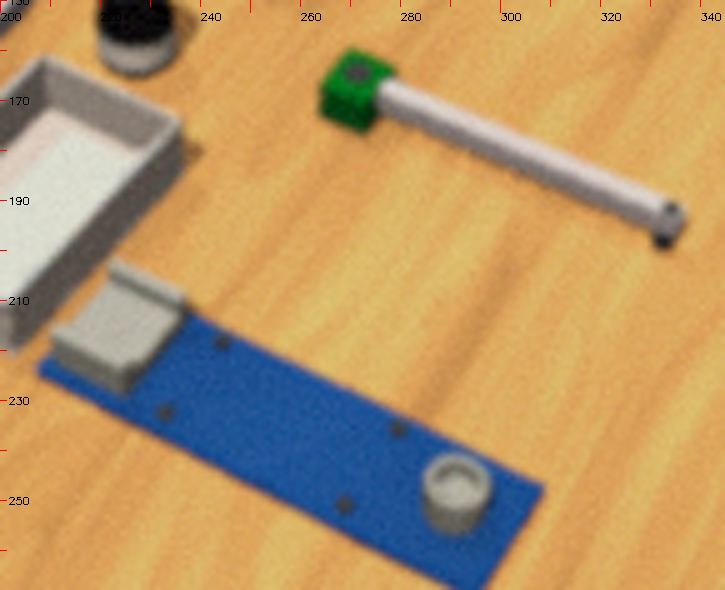

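```bash
cat > fit.py <<'E'
from h import *
from scipy.optimize import least_squares
def z2p(n,zx,zy):
    o={'top':(190,145),'side':(200,150)}[n];return np.array([o[0]+zx/5-.4,o[1]+zy/5-.4])
C={n:bot.camera_info(n) for n in('top','side')}
for n,b,f in(('top',(597,181),(555,569)),('side',(358,74),(672,209))):
    B=at(n,z2p(n,*b),40,C[n]);F=at(n,z2p(n,*f),39,C[n]);d=B-F
    print(n,'block',B.round(1),'foot',F.round(1),np.linalg.norm(d[:2]),np.degrees(np.arctan2(d[1],d[0])))
print('base')
for n,c in(('top',(114,480)),('side',(457,478))):
    print(n,'cup',at(n,z2p(n,*c),45,C[n]).round(1))
for n,cs in(('top',[(257,66),(38,537),(186,556)]),('side',[(192,312),(545,487)])):
    for c in cs: print(n,'corner',at(n,z2p(n,*c),12,C[n]).round(1))
# plate long edges etc
E
python3 fit.py
python3 - <<'E'
from h import *
t=cv2.imread('pics/top0.png');s=cv2.imread('pics/side0.png')
crop(t,195,145,55,50,12,'pics/tz2.png')
crop(s,200,195,60,50,12,'pics/sz2.png')
E
```

```text
top block [ 603.6 -149.    40. ] foot [ 342.  -135.9   39. ] 261.9547486262097 -2.8606602004145607
side block [ 601.  -144.5   40. ] foot [ 339.4 -131.8   39. ] 261.93054746199147 -2.7700210337625903
base
top cup [375.4 155.6  45. ]
side cup [375.5 157.9  45. ]
top corner [673.3  89.9  12. ]
top corner [335.3 206.1  12. ]
top corner [331.5 106.4  12. ]
side corner [606.1 100.   12. ]
side corner [329. 115.  12.]
```

View pics/tz2.png

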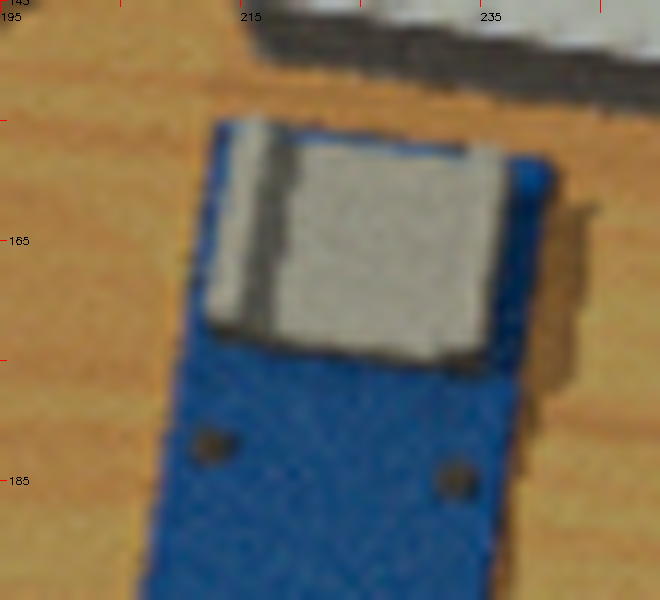

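View pics/sz2.png

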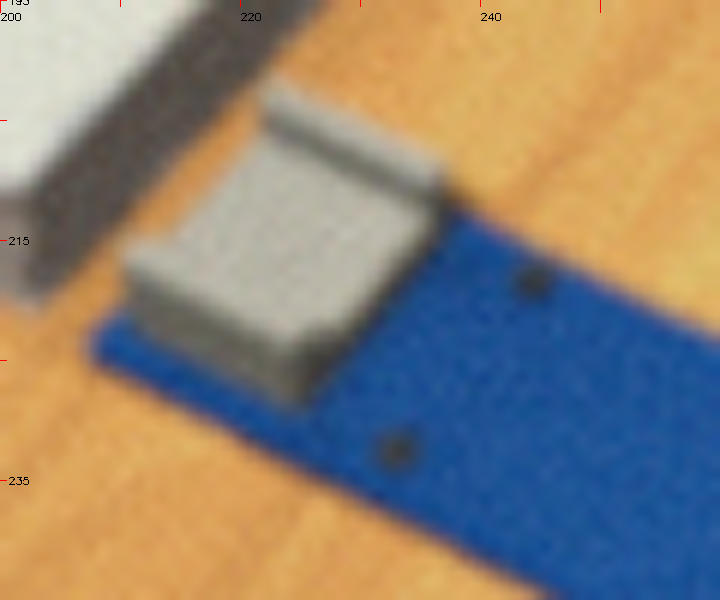

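```bash
python3 -m inch '87 15 27 0 0 0 -2; 87 40 70 0 0 0 -5; 87 65 115 0 0 0 -7; 87 90 160 0 0 0 -10; 87 115 205 0 0 0 -12; 87 140 250 0 0 0 -15; 87 165 295 0 0 0 -17; 87 190 340 0 0 0 -20; 87 215 385 0 0 0 -22; 87 240 428 0 0 0 -25; 87 255 458 0 0 0 -26; 87 264 471 0 0 0 -27'; python3 -m inch '87 0 0 0 0 0 0;87 0 0 0 0 0 0;87 0 0 0 0 0 0'
python3 - <<'E'
from h import *
import json
ci=bot.camera_info('wrist');im=bot.capture('wrist')[:,:,::-1]
ci['pose']=np.array(ci['pose']).tolist();json.dump(ci,open('w1.json','w'))
cv2.imwrite('pics/w1.png',im)
s=bot.state();print(s['t'],s['position'],s['eef_rot'],s['wrist_force'])
for n,p in(('block',(603.6,-149,40)),('blockS',(601,-144.5,40)),('foot',(342,-135.9,39)),('bal',(541.4,-143.8,39))):print(n,proj('wrist',p,ci))
E
```

```text
t: 1.35
position: [543.2, -138.0, 221.8]
eef_rot: [-179.8, -0.0, -2.4]
wrist_force: [-0.4, 0.4, 1.2]
grip_width: 87.0
t: 1.65
position: [542.3, -139.8, 221.7]
eef_rot: [-179.8, 0.0, -2.5]
wrist_force: [-0.6, -0.4, 0.4]
grip_width: 87.2
1.7 [ 542.31013913 -140.00033687  221.76022427] [-1.79837071e+02  6.88425863e-03 -2.50519165e+00] [-0.52547227  0.44469862 -0.09654978]
block [258.6787046  114.05167803]
blockS [254.63476779 116.66081734]
foot [255.7823546  313.88137642]
bal [256.07277178 169.68068244]
```

View pics/w1.png

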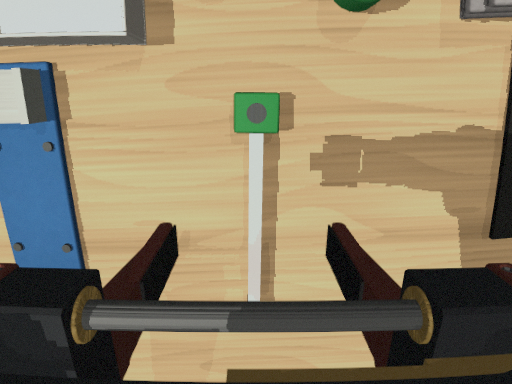

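The wrist view shows the block dot at (256.5,112.5), the block's inner edge at row 133, and the bar's centreline running from (256,140) to (254.5,295).

```bash
python3 - <<'E'
from h import *
import json
ci=json.load(open('w1.json'))
im=cv2.imread('pics/w1.png').astype(int);hsv=cv2.cvtColor(im.astype('uint8'),cv2.COLOR_BGR2HSV)
pts=[]
for y in range(145,290,12):
    r=im[y,225:290];m=(r.min(1)>150)&(r.max(1)-r.min(1)<35)
    x=np.where(m)[0]+225
    pts.append(at('wrist',((x.min()+x.max())/2,y),39,ci));print(y,x.min(),x.max(),pts[-1].round(1))
pts=np.array(pts);k=np.polyfit(pts[:,0],pts[:,1],1);print('yaw',np.degrees(np.arctan(k[0])))
B=at('wrist',(256.5,112.5),40,ci);print('block',B)
g=((hsv[:,:,0]>45)&(hsv[:,:,0]<80)&(hsv[:,:,1]>150));g[:80]=0;yy,xx=np.where(g);print(xx.min(),xx.max(),yy.min(),yy.max())
bx=B[0]-61;print('bal',bx,np.polyval(k,bx))
E
```

```text
145 249 262 [ 569.8 -144.2   39. ]
157 249 262 [ 556.2 -143.7   39. ]
169 249 262 [ 542.2 -143.2   39. ]
181 249 262 [ 528.  -142.6   39. ]
193 249 261 [ 513.4 -141.5   39. ]
205 249 261 [ 498.5 -140.9   39. ]
217 249 261 [ 483.1 -140.3   39. ]
229 249 261 [ 467.4 -139.7   39. ]
241 248 260 [ 451.3 -137.8   39. ]
253 248 260 [ 434.6 -137.2   39. ]
265 248 260 [ 417.5 -136.5   39. ]
277 248 259 [ 399.9 -135.1   39. ]
289 248 259 [ 381.8 -134.4   39. ]
yaw -3.095097501631738
block [ 605.34756538 -146.69770157   40.        ]
2 511 93 383
bal 544.3475653822452 -143.24553876557638
```

```bash
python3 -m inch '87 0 -1 -15 0 0 0; 87 0 -2 -40 0 0 -0.2; 87 0 -3 -65 0 0 -0.4; 87 0 -3.5 -90 0 0 -0.4; 87 0 -3.5 -115 0 0 -0.4; 87 0 -3.5 -140 0 0 -0.4; 87 0 -3.5 -162 0 0 -0.4; 87 0 -3.5 -180 0 0 -0.4; 87 0 -3.5 -193 0 0 -0.4; 87 0 -3.5 -202 0 0 -0.4;87 0 -3.5 -208 0 0 -0.4;87 0 -3.5 -211 0 0 -0.4'; python3 -m inch '87 0 0 0 0 0 0;87 0 0 0 0 0 0'
python3 - <<'E'
from h import *
for n in('side','wrist'):
    im=bot.capture(n)[:,:,::-1]
    if n=='side': crop(im,220,100,150,118,5,'pics/s2.png')
    else: cv2.imwrite('pics/w2.png',im)
E
```

```text
t: 2.9
position: [542.4, -143.8, 10.6]
eef_rot: [-179.8, -0.0, -2.9]
wrist_force: [-0.4, -1.3, -0.3]
grip_width: 87.2
t: 3.1
position: [542.8, -143.9, 11.2]
eef_rot: [-179.9, -0.1, -2.9]
wrist_force: [0.6, -0.4, 0.5]
grip_width: 87.2
```

View pics/w2.png

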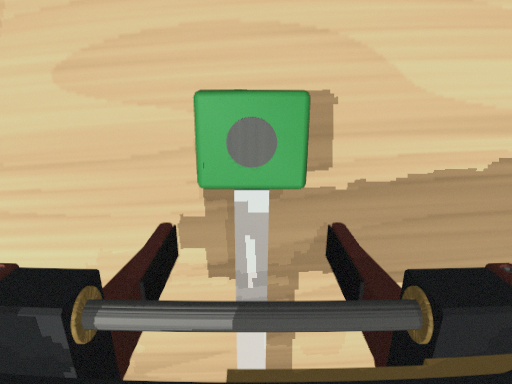

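View pics/s2.png

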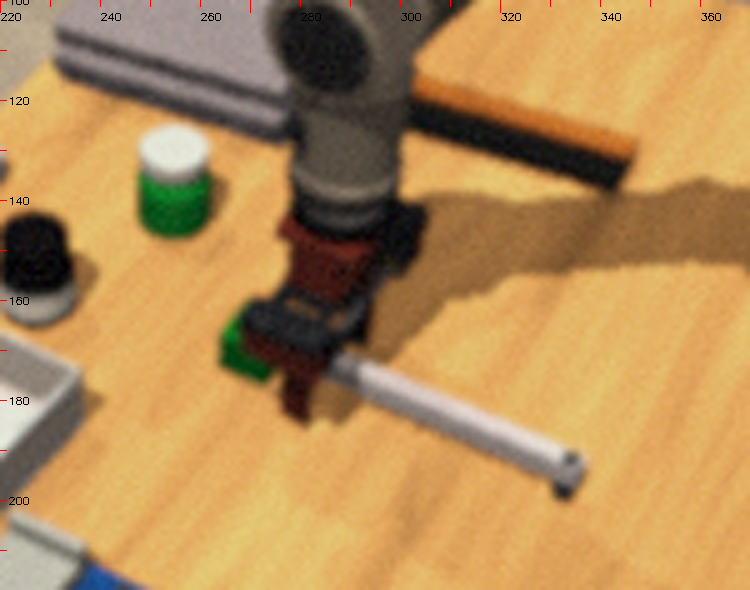

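The jaws straddle the bar, and the block dot is at (251.5,142) in the wrist view. I'll check the position along the bar from that, then grip.

```bash
python3 - <<'E'
from h import *
B=at('wrist',(251.5,142),40);s=bot.state();d=s['position']-B
print(B,s['position'],'along',np.hypot(*d[:2]))
# inner edge of the block top at row 187
print(at('wrist',(251.5,187.5),40))
E
python3 -m inch '60 0 0 0 0 0 0;40 0 0 0 0 0 0;30 0 0 0 0 0 0;20 0 0 0 0 0 0;0 0 0 0 0 0 0;0 0 0 0 0 0 0;0 0 0 0 0 0 0;0 0 0 0 0 0 0;0 0 0 0 0 0 0;0 0 0 0 0 0 0' 45
```

```text
[ 605.15388601 -146.58894792   40.        ] [ 542.80109066 -143.90002705   11.18250157] along 62.41074733842151
[ 584.75133581 -145.56283421   40.        ]
t: 4.2
position: [542.8, -143.8, 11.2]
eef_rot: [-179.8, -0.1, -2.9]
wrist_force: [0.3, 0.7, 0.5]
grip_width: 15.4
```

```bash
python3 -m inch '0 0 0 0 0 0 0;0 0 0 2 0 0 0;0 0 0 5 0 0 0;0 0 0 10 0 0 0;0 0 0 15 0 0 0;0 0 0 18 0 0 0;0 0 0 20 0 0 0;0 0 0 20 0 0 0;0 0 0 20 0 0 0' 60
python3 - <<'E'
from h import *
print(bot.state()['ft_torque'])
for n in('side','wrist'):
    im=bot.capture(n)[:,:,::-1]
    if n=='side': crop(im,220,100,150,118,5,'pics/s3.png')
    else: cv2.imwrite('pics/w3.png',im)
E
```

```text
t: 5.1
position: [542.8, -143.8, 31.2]
eef_rot: [-179.8, -0.1, -2.9]
wrist_force: [-0.0, 0.9, -5.6]
grip_width: 15.3
[0.07351032 0.0146195  0.00226874]
```

View pics/w3.png

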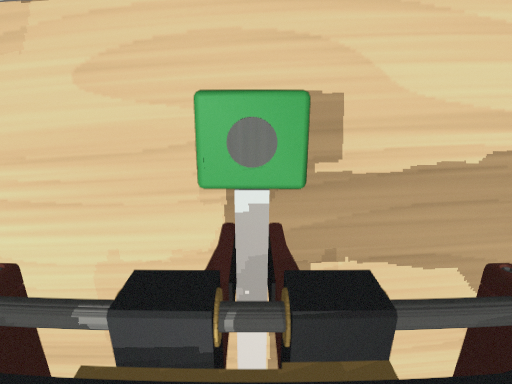

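View pics/s3.png

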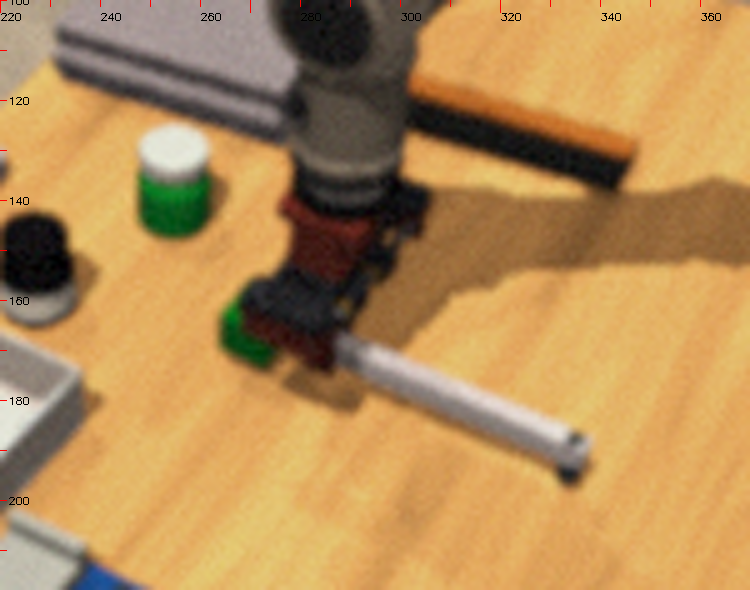

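The bracket is up and level: the block dot and edges in the wrist view haven't moved. I'll lift it further.

```bash
python3 -m inch '0 0 0 3 0 0 0;0 0 0 10 0 0 0;0 0 0 20 0 0 0;0 0 0 30 0 0 0;0 0 0 42 0 0 0;0 0 0 54 0 0 0;0 0 0 65 0 0 0;0 0 0 75 0 0 0;0 0 0 83 0 0 0;0 0 0 88 0 0 0;0 0 0 90 0 0 0;0 0 0 90 0 0 0'
python3 -m inch '0 0.5 3 0 0 0 0;0 1 10 0 0 0 0;0 2.5 20 0 0 0 0;0 4 34 0 0 0 0;0 6 50 0 0 0 0;0 8 67 0 0 0 0;0 10 84 0 0 0 0;0 12 101 0 0 0 0;0 14 118 0 0 0 0;0 16 133 0 0 0 0;0 17 143 0 0 0 0;0 17 147 0 0 0 0'
python3 - <<'E'
from h import *
print(bot.state()['ft_torque'])
cv2.imwrite('pics/w4.png',bot.capture('wrist')[:,:,::-1])
E
```

```text
t: 6.4
position: [542.6, -143.7, 121.0]
eef_rot: [-179.8, -0.0, -2.9]
wrist_force: [-0.4, -0.7, -5.6]
grip_width: 15.5
t: 7.6
position: [559.7, 5.1, 121.0]
eef_rot: [-179.8, -0.0, -2.8]
wrist_force: [0.6, -0.4, -5.8]
grip_width: 15.5
[0.04424512 0.02538494 0.00844702]
```

View pics/w4.png

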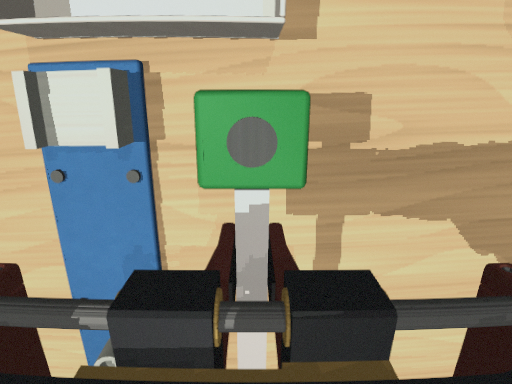

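The wrist view shows the base on the left: plate far corners at about (32,65) and (141,62), and the saddle between columns 16 and 133. I'll cross-check the base pose from here.

```bash
python3 - <<'E'
from h import *
im=cv2.imread('pics/w4.png')
crop(im,0,50,180,130,4,'pics/w4z.png')
for uv in((32,65),(141,62),(160,265)):print('plate',at('wrist',uv,12))
for uv in((16,73),(24,147),(108,68),(118,146)):print('cheek',at('wrist',uv,45))
print('block',at('wrist',(251.5,142),150))
E
```

```text
plate [677.77488566 187.4147858   12.        ]
plate [672.88261536  92.11707912  12.        ]
plate [483.16320069 101.56516174  12.        ]
cheek [668.79702009 178.86563548  45.        ]
cheek [612.56127157 186.19507518  45.        ]
cheek [666.60481627 106.19364127  45.        ]
cheek [608.79425781 108.04207095  45.        ]
block [621.97835883   2.30917768 150.        ]
```

View pics/w4z.png

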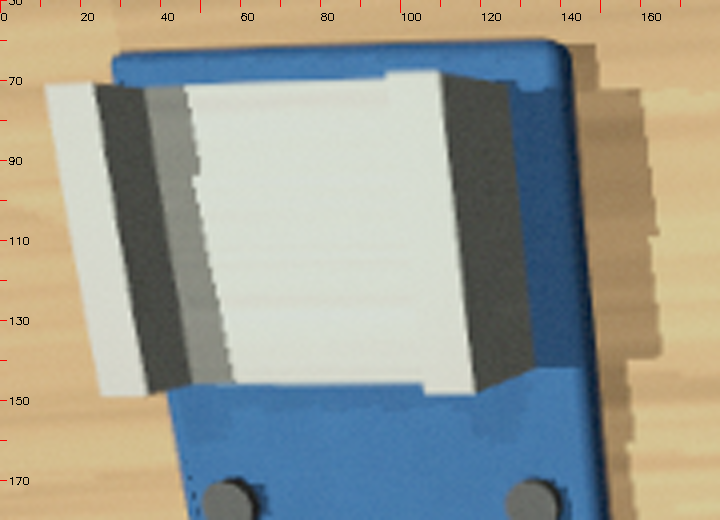

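```bash
python3 - <<'E'
from h import *
c=np.array([at('wrist',(z[0]/4-.4,50+z[1]/4-.4),45) for z in((45,85),(100,396),(441,72),(475,394))])
print(c.round(1),c.mean(0))
for uv in((112,60),(565,42),(607,520)):print(at('wrist',(uv[0]/4-.4,50+uv[1]/4-.4),12).round(1))
E
```

```text
[[670.7 182.7  45. ]
 [611.2 186.   45. ]
 [666.8 104.8  45. ]
 [607.1 108.   45. ]] [638.96788087 145.38104952  45.        ]
[678.4 191.4  12. ]
[674.4  92.   12. ]
[571.9  97.1  12. ]
```

All three views agree. The total shift is about (34, 292), so the target TCP is roughly (576.8, 148), with the yaw unchanged.

```bash
python3 -m inch '0 0.5 3 0 0 0 0;0 1 10 0 0 0 0;0 2.5 20 0 0 0 0;0 4 34 0 0 0 0;0 6 50 0 0 0 0;0 8 67 0 0 0 0;0 10 84 0 0 0 0;0 12 101 0 0 0 0;0 14 117 0 0 0 0;0 16 130 0 0 0 0;0 17 138 0 0 0 0;0 17 142 0 0 0 0'
python3 -m inch '0 0 0 0 0 0 0;0 0 0 0 0 0 0;0 0 0 0 0 0 0'
python3 - <<'E'
from h import *
s=bot.state();print(s['position'],s['eef_rot'],s['ft_torque'])
t=bot.capture('top')[:,:,::-1];w=bot.capture('wrist')[:,:,::-1]
crop(t,180,140,140,118,5,'pics/t5.png');cv2.imwrite('pics/w5.png',w)
E
```

```text
t: 8.85
position: [576.7, 148.0, 121.0]
eef_rot: [-179.8, -0.0, -2.8]
wrist_force: [-1.0, -0.7, -5.2]
grip_width: 15.7
t: 9.15
position: [576.7, 146.9, 120.9]
eef_rot: [-179.8, -0.0, -2.8]
wrist_force: [0.0, -0.1, -5.9]
grip_width: 15.4
[576.66001939 146.93655592 120.8862404 ] [-1.79841933e+02 -2.00859562e-02 -2.84394743e+00] [0.01026328 0.05389065 0.01667496]
```

View pics/t5.png

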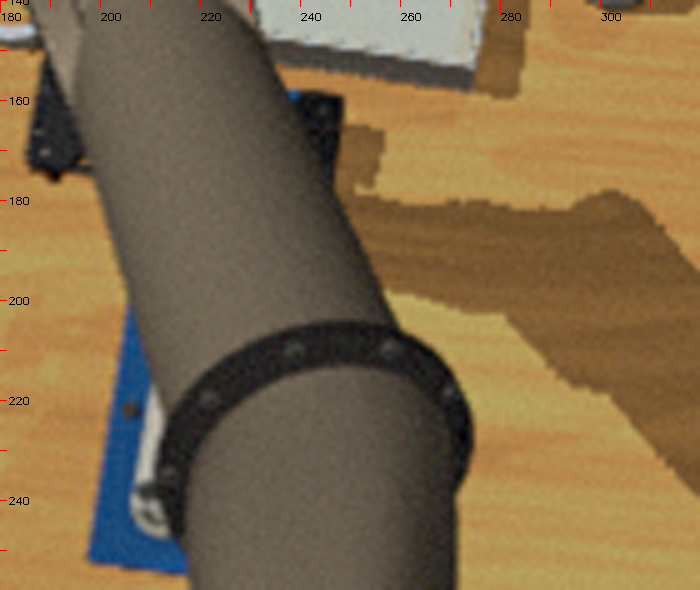

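View pics/w5.png

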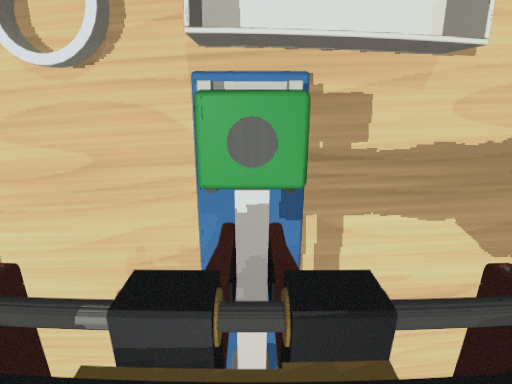

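The wrist view shows the block centred on the saddle sideways, and the bar runs along the middle of the plate. Now I'll descend to about 40 mm above the seats.

```bash
python3 -m inch '0 0 0.5 -2 0 0 0;0 0 1 -6 0 0 0;0 0 1 -12 0 0 0;0 0 1 -18 0 0 0;0 0 1 -24 0 0 0;0 0 1 -30 0 0 0;0 0 1 -35 0 0 0;0 0 1 -38 0 0 0;0 0 1 -39 0 0 0;0 0 1 -39 0 0 0;0 0 1 -39 0 0 0;0 0 1 -39 0 0 0'
python3 - <<'E'
from h import *
s=bot.state();print(s['position'],s['eef_rot'],s['ft_torque'])
t=bot.capture('side')[:,:,::-1];w=bot.capture('wrist')[:,:,::-1]
cv2.imwrite('pics/s6raw.png',t)
crop(t,190,140,145,118,5,'pics/s6.png');crop(w,170,50,170,150,4,'pics/w6.png')
z=s['position'][2]-11.2
p=np.array
c=np.array([ [375.5,157.9],[637.2,145.3]])  # side-camera base est: cup, saddle
for n,(x,y),h in(('foot top',c[0],39),('block top',c[1],40)):print(n,proj('side',(x,y,z+h)))
E
```

```text
t: 10.45
position: [576.9, 148.2, 82.2]
eef_rot: [-179.8, -0.1, -2.8]
wrist_force: [-0.5, 0.4, -4.8]
grip_width: 16.2
[576.94996516 148.18827818  82.24820746] [-1.79816551e+02 -6.00300875e-02 -2.84062624e+00] [ 0.02938397  0.1116846  -0.02715259]
foot top [292.61671295 233.26397383]
block top [222.04899796 198.93724847]
```

View pics/s6.png

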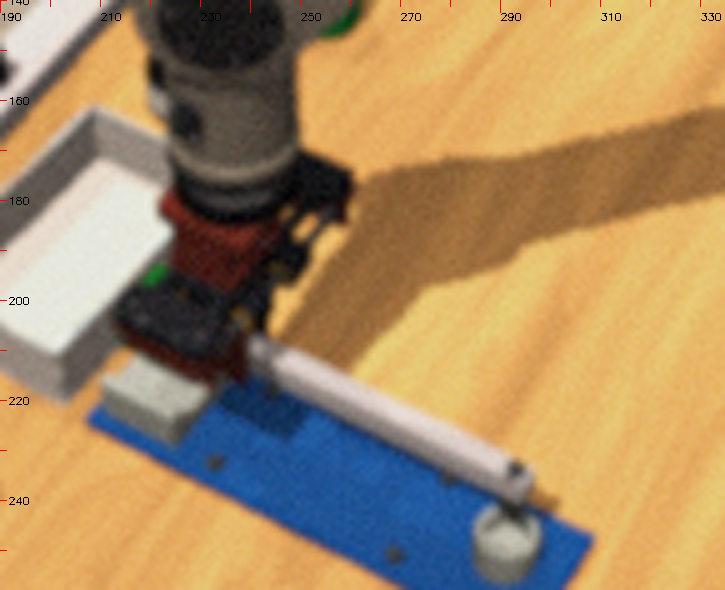

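View pics/w6.png

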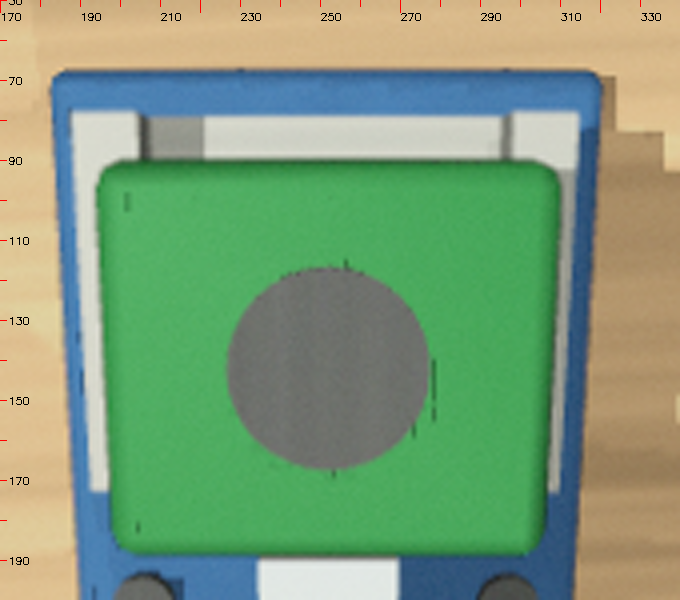

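The foot dot in the side view is at (292.8,233.2), against a prediction of (292.6,233.3). Next I'll check the block against the saddle in the wrist view.

```bash
python3 - <<'E'
from h import *
f=lambda z,h:at('wrist',(170+z[0]/4-.4,50+z[1]/4-.4),h)
c=np.array([f(z,45) for z in((70,110),(90,493),(578,110),(560,493))]);print(c.round(1),'saddle',c.mean(0).round(1))
s=bot.state();z=s['position'][2]-11.2
print('block',f((329,368),z+40).round(1),'bottom above seat',z-30)
print('level: block top z dist far/near edge width', (f((560,170),z+40)-f((97,170),z+40)).round(1),(f((545,545),z+40)-f((112,545),z+40)).round(1))
F=at('side',(292.8,233.2),z+39);print('foot',F.round(1),'cup(side est) 375.5 157.9'); print(s['t'],s['joint_vel'].round(2))
E
```

```text
[[671.3 183.7  45. ]
 [611.  186.7  45. ]
 [667.5 106.1  45. ]
 [607.3 108.7  45. ]] saddle [639.3 146.3  45. ]
block [639.4 145.4 111. ] bottom above seat 40.973169795834494
level: block top z dist far/near edge width [ -2.3 -47.7   0. ] [ -2.3 -48.5   0. ]
foot [375.1 157.4 110. ] cup(side est) 375.5 157.9
10.55 [ 0.09  0.   -0.02  0.13  0.01 -0.09  0.15]
```

Everything agrees to about 1 mm. I'll hold for a moment, check it is still, and hand in.

```bash
python3 -m inch '0 0 0 0 0 0 0;0 0 0 0 0 0 0;0 0 0 0 0 0 0;0 0 0 0 0 0 0;0 0 0 0 0 0 0;0 0 0 0 0 0 0'
python3 - <<'E'
from h import *
s=bot.state();print(s['position'],s['grip_width'],s['wrist_force'])
print(bot.close_job())
E
```

```text
t: 11.15
position: [576.8, 148.2, 82.2]
eef_rot: [-179.8, -0.0, -2.8]
wrist_force: [0.1, -0.2, -5.2]
grip_width: 15.8
[576.83995407 148.17077457  82.15810953] 15.811079567273278 [ 0.07035204 -0.2243457  -5.20101509]
the job is handed in; nothing more can be done
None
```

I gripped the bracket at 60 N about 1 mm from its balance point, lifted it level, and carried it over the base. I handed the job in at 11.2 s with the gripper still holding it there; the hand-in gives no verdict.

**Last checks before handing in:**
- **Block over saddle:** about 1 mm apart sideways, measured in the wrist view.
- **Foot over cup:** about 1 mm apart sideways, measured in the side view.
- **Height:** the underside is about 41 mm above the seats.
- **Stillness:** the tool pose stayed within about 0.1 mm over the last 0.6 s, and the wrist force was steady at about 5.2 N, consistent with the bracket's weight.
- **Level:** the block looked the same in the wrist view before and after lifting, and the foot appeared where a level bracket would put it.

**Disagreements and gaps:** The cameras disagreed by up to about 5 mm on absolute positions, so I relied on differences measured within a single view. The arm blocked the top camera at the end, so it could not confirm the final pose. I did not measure the bystanders' positions afterwards, though nothing came near them on the way.

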